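# Park the pizza-stone trolley at the oven mark

### The arm

A 7-joint arm with a two-finger parallel gripper is mounted at the origin on the work surface. World frame = base frame: x ahead of the robot, y to its left, z up, the work surface at z = 0. Lengths are in m, angles in rad, forces in N, time in s.
With the tool pointing down it reaches from about 0.4 to 0.85 m from the base axis. Payload 10.4 kg.
Tool frame: the origin (TCP) lies at the very end of the fingers, on their centre line; the grasp point (between the pads) lies 19 mm behind it (manip.grip_point_offset is the distance from the TCP to the grasp point, in m); z points along the fingers, y is the line along which they close (so a half turn about z gives the same grasp; the last joint's range is limited). The gripper opens to 85 mm and grips with 20 to 120 N. Pads are 22 mm wide; open, the fingers measure 114 mm over their backs; the gripper's body (76 mm by 85 mm) begins 54 mm behind the grasp point. The pads swing forward as they close: fully open they stand 13 mm farther back than shut.
Start: joints at [1.078, 0.332, -0.065, 1.46, 0.022, 1.35, -0.088], TCP at [0.283, -0.557, 0.231] pointing down, gripper open.
Joint ranges: [-2.6, 2.6], [-0.5, 2.12], [-1.47, 1.34], [0.16, 2.42], [-1.27, 4.41], [0.06, 2.06], [-2.6, 2.6]. Speed limits (rad/s): [2.22, 2.22, 2.79, 2.79, 3.14, 3.14, 3.14].

### API

Orientations are given as a unit quaternion [x, y, z, w].
In Python, from workcell import manip gives the robot as it stands. The module is installed in compiled form; this text tells all that it offers.
- The arm moves only by the tool step_arm, never from a script. Its argument "moves" is a list of rows, each a list of 7 numbers: the closure, from 0 (fully open) to 1 (shut), then the shift along the world's x, y, z in mm, then the turn, a rotation vector about the world's x, y, z in rad. In form: [[grip, tx, ty, tz, ax, ay, az], ...]. A call has 1 to 10 rows; each row is the pose to reach, as a shift and turn from the pose commanded when the call began; what a row does not reach only later rows make up. A row lasts 1/10 s, in which the tool goes at most 50 mm and 8.59 degrees, less where a joint would pass 70% of its speed; a pose out of reach is approached as far as the arm can. A call with a gripper value outside its range is refused whole. The fingers move at their own pace and stop on an object; "grip_force" is the grip in N (left out, the last holds). Time passes only in rows, so rows that repeat a pose let the fingers close. It gives the time, the measured TCP pose, the force, the opening and the grip force at its end, in the units of the state.
- manip.get_obs(): the state, without advancing time (a new reading comes with each control period).
- manip.camera(name): name is "side" or "top"; returns a dict with "image" (480x640x3 uint8, blue, green, red), "K" (3x3 intrinsics, pixels), "dist_coeffs" ([k1, k2, p1, p2, k3] as OpenCV has them; the pictures are not rectified), "rvec" (rotation vector, rad) and "tvec" (3), from world to camera coordinates, as OpenCV has them. Camera axes: x right, y down, z forward; pixel columns grow to the right and rows downward; lengths in m; the calibration is good to about 2 mm. A picture is of the moment at which its call begins. There is no depth.
- manip.hand_in(): hands the job in; it is judged then, once.
The state is a dict: "clock": time; "joint_pos": joint angles; "joint_velocities": joint speeds; "tau": joint torques, N m; "position": TCP position; "ee_rot": TCP orientation; "ft_force": force on the tool from outside, world axes, zero at the start; "torque": the same for the moment, N m; "grip_width": opening from 0.0 (shut) to 1.0 (fully open); "grasp_force": force on a finger pad.
Only numpy, scipy, OpenCV 4.12 (cv2) and the standard library are available. Lean on these libraries where they do the work, as an engineer would, in place of code of your own. Each camera call takes 0.05 s, during which the arm holds its last target. There are 200 camera calls.

### The job

Roll the loaded pizza-stone trolley along its rail towards the pizza oven and brake it so that its red pointer comes to rest at the line of the yellow mark clip, without ever running into the end stops, then take the hand clear and leave the trolley standing still there. Drive and brake it only by gentle nudges of closed fingers against the two green pads of its sprung push yoke, from the gap between them, touching neither the beech blocks, the tray nor its load; the ramekin and the spice jar must stay standing on the stone, and everything else on the counter stays where it is.

Things in the scene. Friction and masses are not known exactly. Their poses are not given: they have to be found in the camera images.
- rail: Fixed low steel rail unit, 940 mm long. Origin: centre of its underside on the counter; its y axis is the direction of travel, towards the big dark pizza oven standing beyond the left end (world +y within 0.1 rad), its x axis points away from the robot. It is level and its bearings run very freely: drag 0.3 N per m/s plus 0.006 N dry friction, so a trolley left alone glides on for seconds.
- stop (a point): Middle of the face of the black rubber end stop with red back across the oven end of the rail, at y = +410 mm in the rail frame. The trolley strikes it when the trolley origin reaches y = +200 mm there (35 to 200 mm past the mark). The rear stop is struck at y = -230 mm.
- mark: Yellow clip 44 x 36 x 12 mm with a black line across its middle, clamped on the dark scale strip along the rail's far side (x = 140 mm in the rail frame). Origin: centre of its underside, on the line; axes parallel to the rail's. It is fixed, somewhere between y = 0 and 165 mm in the rail frame.
- trolley: Aluminium trolley that slides along the rail's y axis only; axes parallel to the rail's. Origin: middle of its length, on the rail centre line at counter height. The whole moving load (trolley, tray, stone, yoke, ramekin, jar) weighs nominally 2.9 kg, in truth between 2.3 and 3.7 kg. It starts at rest 110 to 365 mm short of the mark.
- pointer (a point): Tip of the trolley's red pointer, at its far side (118 mm to +x of the trolley origin, 50 mm above the counter), at the same y as the trolley origin: its y in the mark's frame is the parking error.
- deck: Tray 305 x 420 mm on the trolley, top face 46 mm above the counter, moves rigidly with it. Not to be touched by the robot.
- stone (a point): Centre of the top of the terracotta baking stone on the tray (190 mm in x, 340 mm in y, top 61 mm above the counter), 5 mm to the +x side of the trolley origin.
- yoke: Sprung push yoke at the robot's side of the tray: two green pads face each other across a 230 mm gap along y, joined by a flat steel strip (30 mm wide, top 53 mm above the counter). Pads: 90 mm wide (x), 12 mm thick, 53 to 109 mm above the counter. Origin: middle of the gap, 145 mm to the -x side of the trolley origin, 47 mm above the counter; axes parallel to the rail's.
- pad_left (a point): Middle of the inner face of the oven-side pad (115 mm to +y of the yoke origin, 81 mm above the counter); pressed towards +y it drives the trolley to the oven. The yoke with blocks (0.16 kg) slides along y on the trolley against a centring spring of 20 N/m (damping 0.6 N s/m, hard limit at +-50 mm): the push on the trolley is 20 N/m times (yoke y - trolley y).
- pad_right (a point): Middle of the inner face of the other pad (115 mm towards -y from the yoke origin, 81 mm above the counter): pressing it towards -y brakes the trolley or drives it back.
- blocks: The two beech blocks, 90 x 80 mm, 54 to 114 mm above the counter, fixed behind (outside) the green pads and standing 5 mm higher than these. Not to be touched.
- ramekin: White ceramic ramekin, 84 mm across, 45 mm high, 0.16 kg, standing loose on the stone. Origin: centre of its underside.
- jar: Glass spice jar with red cap, 46 mm across, 90 mm high, 0.14 kg, standing loose on the stone. Origin: centre of its underside.
- scraper: Stainless dough scraper lying on the counter at the left, in front of the oven's corner, 110 x 150 mm. Bystander.
- pin: Beech rolling pin, 300 mm long, 48 mm thick, lying on the counter at the right. Bystander.
- brush: Green silicone brush lying beside the rolling pin. Bystander.

How it is judged:
On the way:
1. the trolley stands at the mark: pointer within 12 mm of the line, slower than 12 mm/s, for 3 s (y of pointer in the frame of mark between -0.012 and 0.012 m and linear speed of trolley below 0.012 m/s), for 3 s.
At the end, for the whole second after the job is handed in: The pointer is within 12 mm of the mark's line along the rail and the trolley moves slower than 12 mm/s, hand off, with the ramekin and the jar upright on the stone (all of step 1 and angle between each of ramekin, jar's own z axis and vertical below 0.15 rad and z of each of ramekin, jar in the frame of stone above -0.008 m); the robot touches nothing.
It fails at once if the trolley strikes an end stop (y of trolley in the frame of rail above 0.197 m or y of trolley in the frame of rail below -0.227 m).
It fails at once if the trolley is rushed (over 0.3 m/s), or struck, gripped or pressed with more than 20 N (linear speed of trolley above 0.3 m/s or contact force between any of the arm, the fingers and trolley above 20 N).
It fails at once if the robot touches the beech blocks, the tray or the load (contact force between any of the arm, the fingers and blocks above 1 N or contact force between any of the arm, the fingers and deck above 1 N or contact force between any of the arm, the fingers and ramekin above 1 N or contact force between any of the arm, the fingers and jar above 1 N).
It fails at once if the ramekin or the jar tips or leaves the stone (not (angle between ramekin's own z axis and vertical below 0.15 rad) or not (angle between jar's own z axis and vertical below 0.15 rad) or not (z of ramekin in the frame of stone above -0.008 m) or not (z of jar in the frame of stone above -0.008 m)).
It fails at once if a bystander is moved by more than 30 mm (distance of any of scraper, pin, brush from where it was at the start of the episode above 0.03 m).
It also fails if it takes over 48 s, if anything falls off the work surface, if the arm or the gripper's body presses on something with over 40 N, if the wrist force passes 120 N, or if a joint passes its speed limit or range.

## Working session

There is one attempt and no reset: what is moved stays moved. The work goes in short steps, Python scripts to look and compute and a tool call to move; the robot and the scene stay as the last step left them, time stands still between calls to the robot, and variables do not carry over. Pictures are saved under pics/ and viewed, at most 10 in all, crops included, and the job is handed in when it is done.

Besides the shell and the picture viewer there is one more tool, called after "Emit:" as name(argument=value, ...), one argument or row to a line, values as JSON. step_arm: Moves the arm, as the interface text tells. Its arguments: {"type":"object","properties":{"moves":{"type":"array","items":{"type":"array","items":{"type":"number"}}},"grip_force":{"type":"number"}},"required":["moves"]}

```bash
mkdir -p pics
cat > h.py <<'E'
import numpy as np, cv2
from workcell import manip
def ray(c,uv):
    p=cv2.undistortPoints(np.array([[uv]],float),c["K"],c["dist_coeffs"])[0,0]
    R=cv2.Rodrigues(np.array(c["rvec"],float))[0]; t=np.array(c["tvec"],float).ravel()
    return -R.T@t, R.T@np.array([p[0],p[1],1.])
def onz(c,uv,z):
    o,d=ray(c,uv); return o+d*(z-o[2])/d[2]
def proj(c,P):
    return cv2.projectPoints(np.array([P],float),c["rvec"],c["tvec"],c["K"],c["dist_coeffs"])[0][0,0]
E
python3 - <<'E'
from h import *
for n in("top","side"):
    c=manip.camera(n); cv2.imwrite(f"pics/{n}0.png",c["image"]); print(n,ray(c,(320,240)))
o=manip.get_obs(); print(o["clock"],o["position"],o["ee_rot"],o["grip_width"],o["ft_force"])
E
```

```text
top (array([ 0.45203244, -0.02441374,  1.50834287]), array([ 0.09237617, -0.0079906 , -0.99583728]))
side (array([ 0.55814129, -1.16334794,  1.50553971]), array([ 0.02274776,  0.61974342, -0.78448028]))
0.1 [ 0.28279511 -0.5569867   0.23061818] [ 9.72535767e-01  2.32752641e-01 -1.63320696e-04 -6.02916810e-04] 1.0049497000838863 [ 0.46910616 -0.40331255 -0.44397381]
```

View pics/top0.png

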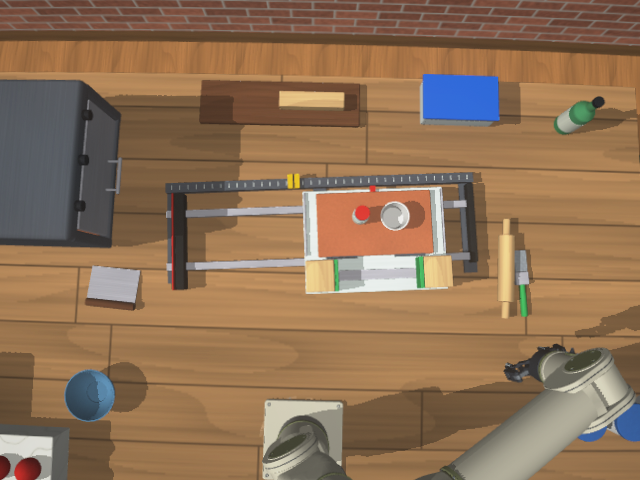

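View pics/side0.png

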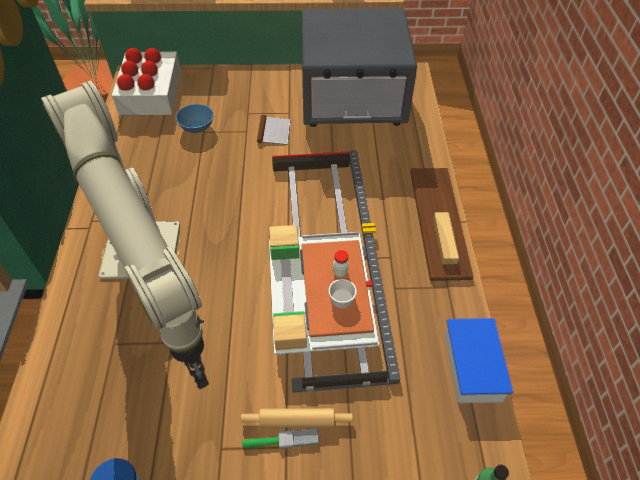

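The top view shows the yellow clip at about (293,181), the red pointer at (373,188), and green pads at (336,273) and (420,271). The oven-end stop is at x≈180 px. The side view shows the same things: clip (369,228), pointer (369,283), pads (285,252) and (290,317).

```bash
cat >> h.py <<'E'
def blob(im,lo,hi,box,mn=6):
    h=cv2.cvtColor(im,cv2.COLOR_BGR2HSV); m=cv2.inRange(h,lo,hi); x0,y0,x1,y1=box
    k=np.zeros_like(m); k[y0:y1,x0:x1]=m[y0:y1,x0:x1]
    n,l,s,c=cv2.connectedComponentsWithStats(k)
    return [(s[i].tolist(),c[i].round(2).tolist()) for i in range(1,n) if s[i][4]>=mn]
def tri(a,ua,b,ub):
    o1,d1=ray(a,ua);o2,d2=ray(b,ub)
    s=np.linalg.lstsq(np.c_[d1,-d2],o2-o1,rcond=None)[0]
    p,q=o1+s[0]*d1,o2+s[1]*d2; return (p+q)/2,np.linalg.norm(p-q)
Y=((20,120,100),(34,255,255)); G=((45,120,60),(80,255,255)); R=((0,190,120),(4,255,255))
E
python3 - <<'E'
from h import *
t=manip.camera("top");s=manip.camera("side")
print("Y",blob(t["image"],*Y,(270,165,320,200)),blob(s["image"],*Y,(350,210,390,245)))
print("G",blob(t["image"],*G,(320,245,440,300)),blob(s["image"],*G,(260,230,310,335)))
print("R",blob(t["image"],*R,(363,180,385,194),3),blob(s["image"],*R,(360,272,380,295),3))
print("stop red",blob(t["image"],*R,(160,180,195,300)))
# strip dark ends
g=t["image"].max(2); k=np.zeros_like(g);k[165:200,150:490]=255*(g[165:200,150:490]<85)
n,l,st,c=cv2.connectedComponentsWithStats(k); print([x.tolist() for x in st if x[4]>100])
ys,xs=np.where(k>0); m=(xs>200)&(xs<450); P=np.array([onz(t,(x,y),0.03)[:2] for x,y in zip(xs[m][::5],ys[m][::5])])
print("strip slope dx/dy",np.polyfit(P[:,1],P[:,0],1))
E
```

```text
Y [([287, 173, 13, 16, 181], [293.24, 180.87])] [([362, 223, 14, 10, 128], [368.35, 227.5])]
G [([416, 257, 9, 31, 192], [419.97, 271.82]), ([334, 260, 5, 31, 88], [335.98, 275.01])] [([271, 245, 28, 15, 336], [284.87, 251.83]), ([274, 312, 30, 4, 65], [288.49, 313.45])]
R [([370, 186, 5, 5, 23], [372.17, 187.87])] [([366, 281, 6, 6, 28], [368.82, 283.43])]
stop red [([172, 236, 1, 22, 22], [172.0, 246.5])]
[[0, 0, 640, 480, 306035], [166, 181, 121, 19, 778], [376, 182, 98, 18, 284]]
strip slope dx/dy [-0.04201101  0.75303775]
```

```bash
python3 - <<'E'
from h import *
t=manip.camera("top");s=manip.camera("side")
yt=blob(t["image"],*Y,(270,165,320,200))[0][1];ys_=blob(s["image"],*Y,(350,210,390,245))[0][1]
rt=blob(t["image"],*R,(363,180,385,194),3)[0][1];rs=blob(s["image"],*R,(360,272,380,295),3)[0][1]
print("clip",tri(t,yt,s,ys_)); print("ptr",tri(t,rt,s,rs),onz(t,rt,.05),onz(s,rs,.05))
# strip edges per column: first dark row
g=t["image"].max(2)
for name,zz in (("far",.03),):
    P=[]
    for x in list(range(180,285,3))+list(range(310,365,3))+list(range(380,465,3)):
        col=np.where(g[165:200,x]<110)[0]
        if len(col): P.append(onz(t,(x,165+col[0]),zz)[:2])
    P=np.array(P);f=np.polyfit(P[:,1],P[:,0],1);r=P[:,0]-np.polyval(f,P[:,1]);k=abs(r)<.004;print(np.polyfit(P[k,1],P[k,0],1),k.sum(),len(k))
# stone edges
h=cv2.inRange(cv2.cvtColor(t["image"],cv2.COLOR_BGR2HSV),(5,150,100),(12,255,255));h[:180]=0;h[260:]=0;h[:,:300]=0;h[:,445:]=0
c=max(cv2.findContours(h,0,2)[0],key=cv2.contourArea);q=cv2.boxPoints(cv2.minAreaRect(c));W=[onz(t,p,.061)[:2].round(4).tolist() for p in q];print("stone",W,np.mean(W,0))
for z in(.109,):
  for p in((335.,260),(335,291),(338.5,275),(416,257),(416,287),(424,271)): print(p,onz(t,p,z))
for p in ((168,190),(176,289),(187,289),(185,195)): print("stop",p,onz(t,p,.06))
E
python3 - <<'E'
import sys; sys.path.insert(0,'.')
from h import *
t=manip.camera("top")
cv2.imwrite("pics/crop.png",cv2.resize(t["image"][160:300,150:480],None,fx=2.4,fy=2.4,interpolation=cv2.INTER_CUBIC))
E
```

```text
clip (array([0.76643739, 0.04897677, 0.03473437]), np.float64(0.0006393359505286821))
ptr (array([ 0.7478997 , -0.1883569 ,  0.04835712]), np.float64(1.9871354094431683e-05)) [ 0.74757686 -0.18817173  0.05      ] [ 0.74767581 -0.18945829  0.05      ]
[-0.06015894  0.77709609] 75 83
stone [[0.7231, -0.022], [0.745, -0.3584], [0.5618, -0.3655], [0.5408, -0.0335]] [ 0.642675 -0.19485 ]
(335.0, 260) [ 0.52626034 -0.07931595  0.109     ]
(335, 291) [ 0.43930098 -0.0811758   0.109     ]
(338.5, 275) [ 0.48430654 -0.09005884  0.109     ]
(416, 257) [ 0.54038687 -0.30824831  0.109     ]
(416, 287) [ 0.45593592 -0.30873079  0.109     ]
(424, 271) [ 0.50139563 -0.33112151  0.109     ]
stop (168, 190) [0.72444766 0.4202819  0.06      ]
stop (176, 289) [0.43219277 0.38036818 0.06      ]
stop (187, 289) [0.43311846 0.34803649 0.06      ]
stop (185, 195) [0.71050379 0.36837621 0.06      ]
```

View pics/crop.png

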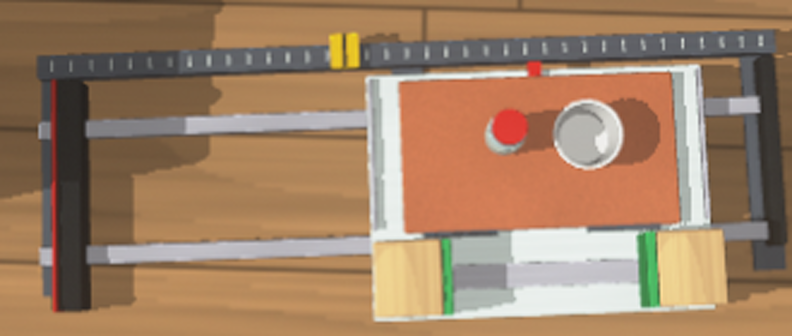

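The crop shows the clip line at about (344,50), the pointer at (534,68), and the pads at (447,275) and (648,268). From these, the rail yaw is about 0.062 rad and the pointer is about 236 mm short of the mark. The left pad face sits near 0.12 m along the rail on the minus side, and the gap centre is at about (0.496, -0.204). I'll move above the gap with the fingers shut.

Emit:
step_arm(
  moves=[
    [1,20,40,0,0,0,-0.1],
    [1,42,84,0,0,0,-0.2],
    [1,63,126,0,0,0,-0.3],
    [1,84,168,0,0,0,-0.41],
    [1,105,210,0,0,0,-0.41],
    [1,126,252,0,0,0,-0.41],
    [1,147,294,0,0,0,-0.41],
    [1,168,336,0,0,0,-0.41],
    [1,189,378,0,0,0,-0.41],
    [1,209,417,0,0,0,-0.41],
  ],
  grip_force=20,
)

```text
clock: 1.35
position: [0.4926, -0.1382, 0.2317]
ee_rot: [1.0, 0.03, 0.0, 0.0]
ft_force: [0.5, -0.9, 1.0]
grip_width: -0.001
grasp_force: 0.0
```

Emit:
step_arm(
  moves=[
    [1,0,0,0,0,0,0],
    [1,0,0,-40,0,0,0],
    [1,0,0,-80,0,0,0],
    [1,0,0,-100,0,0,0],
  ],
)

```text
clock: 1.75
position: [0.4902, -0.1404, 0.1283]
ee_rot: [1.0, 0.03, -0.002, -0.0]
ft_force: [0.2, 0.0, 0.6]
grip_width: 0.006
grasp_force: 0.0
```

```bash
cat >> h.py <<'E'
U=np.array([-.062,.998]);V=np.array([.998,.062])
def look(save=None,n=1):
    """pointer s minus mark s (mm), time"""
    for _ in range(n):
        t=manip.camera("top");o=manip.get_obs();im=t["image"]
        b=[x for x in blob(im,*R,(230,180,385,200),4)]
        b=[x for x in b if x[0][1]<=190]
        res=[ (round(1000*float(onz(t,x[1],.0484)[:2]@U-np.array([.76644,.04898])@U),1),x[0][4],x[1]) for x in b]
        print(round(o["clock"],2),res)
    p=np.array(o["position"]);print("tcp",p.round(4),"s %.4f lat %.4f"%(p[:2]@U,p[:2]@V),"f",np.round(o["ft_force"],2),"g",round(o["grip_width"],3))
    if save: cv2.imwrite(f"pics/{save}.png",im)
E
python3 -c "
from h import *
look('a1'); s=manip.camera('side'); cv2.imwrite('pics/s1.png',s['image'][180:420,160:480].repeat(2,0).repeat(2,1)); print(manip.get_obs()['ee_rot'])"
```

```text
1.8 [(-235.7, 23, [372.17, 187.87])]
tcp [ 0.4892 -0.1401  0.1262] s -0.1702 lat 0.4795 f [-1.73 -0.31 -2.37] g -0.0
[ 9.99552770e-01  2.97902550e-02 -2.48916683e-03 -7.77603215e-04]
```

View pics/s1.png

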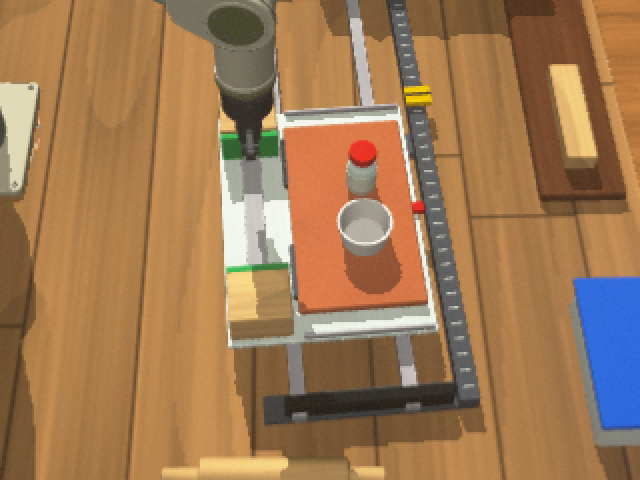

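View pics/a1.png

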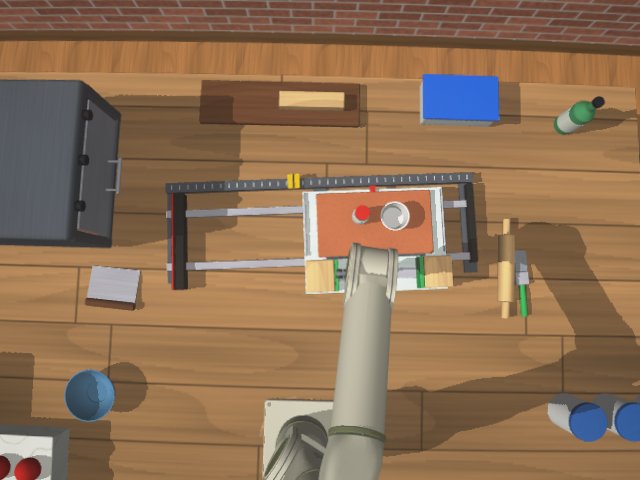

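The fingers hang in the gap, clear of the pads, with the pointer at (372,188) px. I'll lower them and then nudge at 60 mm/s.

Emit:
step_arm(
  moves=[
    [1,0,8,-25,0,0,0],
    [1,-1,16,-50,0,0,0],
    [1,-1,24,-53,0,0,0],
    [1,-1,24,-53,0,0,0],
  ],
)

```text
clock: 2.25
position: [0.4915, -0.1153, 0.0794]
ee_rot: [1.0, 0.031, 0.0, -0.0]
ft_force: [0.3, -1.2, 0.4]
grip_width: -0.004
grasp_force: 0.0
```

Emit:
step_arm(
  moves=[
    [1,0,6,0,0,0,0],
    [1,-1,12,0,0,0,0],
    [1,-1,18,0,0,0,0],
    [1,-1,24,0,0,0,0],
    [1,-2,30,0,0,0,0],
    [1,-2,36,0,0,0,0],
    [1,-3,42,0,0,0,0],
    [1,-3,48,0,0,0,0],
    [1,-1,20,0,0,0,0],
    [1,-1,10,0,0,0,0],
  ],
)

```text
clock: 3.25
position: [0.49, -0.108, 0.0783]
ee_rot: [1.0, 0.029, 0.0, 0.0]
ft_force: [-0.7, -0.2, 0.4]
grip_width: -0.005
grasp_force: 0.0
```

```bash
python3 -c "
from h import *
look('a2',8)"
```

```text
3.3 [(-211.7, 23, [364.17, 188.52])]
3.35 [(-208.9, 25, [363.24, 188.52])]
3.4 [(-206.3, 25, [362.36, 188.52])]
3.45 [(-203.6, 23, [361.48, 188.65])]
3.5 [(-200.9, 21, [360.57, 188.86])]
3.55 [(-197.6, 20, [359.5, 189.0])]
3.6 [(-196.2, 21, [359.0, 188.71])]
3.65 [(-194.0, 22, [358.27, 188.86])]
tcp [ 0.49   -0.1055  0.0784] s -0.1356 lat 0.4825 f [-0.68 -0.22  0.01] g -0.005
```

Emit:
step_arm(
  moves=[
    [1,0,0,0,0,0,0],
    [1,0,0,0,0,0,0],
    [1,0,0,0,0,0,0],
    [1,0,0,0,0,0,0],
    [1,0,0,0,0,0,0],
    [1,0,0,0,0,0,0],
    [1,0,0,0,0,0,0],
    [1,0,7,0,0,0,0],
    [1,-1,14,0,0,0,0],
    [1,-1,20,0,0,0,0],
  ],
)

```text
clock: 4.65
position: [0.4889, -0.0852, 0.0783]
ee_rot: [1.0, 0.03, -0.0, -0.0]
ft_force: [-0.6, 0.4, 0.5]
grip_width: 0.001
grasp_force: 0.0
```

```bash
python3 -c "
from h import *
look('a3',6)"
```

```text
4.7 [(-141.4, 18, [340.67, 189.0])]
4.75 [(-140.4, 21, [340.33, 189.05])]
4.8 [(-138.2, 18, [339.61, 189.22])]
4.85 [(-134.9, 20, [338.5, 189.0])]
4.9 [(-132.2, 18, [337.61, 189.22])]
4.95 [(-130.2, 18, [336.94, 189.56])]
tcp [ 0.4889 -0.0865  0.0783] s -0.1167 lat 0.4826 f [0.12 0.28 0.2 ] g -0.002
```

Emit:
step_arm(
  moves=[
    [1,0,0,0,0,0,0],
    [1,0,0,0,0,0,0],
    [1,0,0,0,0,0,0],
    [1,0,0,0,0,0,0],
    [1,0,0,0,0,0,0],
    [1,0,0,0,0,0,0],
    [1,0,0,0,0,0,0],
    [1,0,0,0,0,0,0],
    [1,0,0,0,0,0,0],
    [1,0,0,0,0,0,0],
  ],
)

```text
clock: 5.95
position: [0.489, -0.0863, 0.0783]
ee_rot: [1.0, 0.03, 0.0, 0.0]
ft_force: [0.2, -0.4, 0.3]
grip_width: 0.0
grasp_force: 0.0
```

```bash
python3 -c "
from h import *
look('a4',6)"
```

```text
6.0 [(-87.0, 20, [322.5, 190.0])]
6.05 [(-84.3, 19, [321.58, 189.89])]
6.1 [(-82.2, 16, [320.88, 189.88])]
6.15 [(-81.0, 20, [320.5, 190.0])]
6.2 [(-78.3, 19, [319.58, 189.89])]
6.25 [(-78.0, 20, [319.5, 190.0])]
tcp [ 0.4889 -0.0863  0.0783] s -0.1164 lat 0.4826 f [-0.26 -0.99  0.76] g -0.002
```

Emit:
step_arm(
  moves=[
    [1,0,3,0,0,0,0],
    [1,0,6,0,0,0,0],
    [1,0,6,0,0,0,0],
    [1,0,6,0,0,0,0],
    [1,0,6,0,0,0,0],
    [1,0,6,0,0,0,0],
    [1,0,6,0,0,0,0],
    [1,0,6,0,0,0,0],
    [1,0,6,0,0,0,0],
    [1,0,6,0,0,0,0],
  ],
)

```text
clock: 7.25
position: [0.489, -0.0803, 0.0783]
ee_rot: [1.0, 0.03, 0.0, 0.0]
ft_force: [0.2, -0.3, -0.6]
grip_width: -0.001
grasp_force: 0.0
```

```bash
python3 -c "
from h import *
look('a5',6)"
```

```text
7.3 [(-40.0, 18, [306.78, 190.39])]
7.35 [(-38.9, 19, [306.42, 190.63])]
7.4 [(-36.2, 18, [305.5, 190.78])]
7.45 [(-35.9, 19, [305.42, 190.89])]
7.5 [(-33.2, 20, [304.5, 191.0])]
7.55 [(-32.0, 18, [304.11, 190.72])]
tcp [ 0.489  -0.0803  0.0783] s -0.1104 lat 0.4830 f [ 0.03 -0.72 -0.01] g 0.003
```

Emit:
step_arm(
  moves=[
    [1,0,0,0,0,0,0],
    [1,0,0,0,0,0,0],
    [1,0,0,0,0,0,0],
    [1,0,0,0,0,0,0],
    [1,0,0,0,0,0,0],
    [1,0,0,0,0,0,0],
    [1,0,0,0,0,0,0],
    [1,0,0,0,0,0,0],
    [1,0,0,0,0,0,0],
  ],
)

```text
clock: 8.45
position: [0.489, -0.0803, 0.0783]
ee_rot: [1.0, 0.03, 0.0, 0.0]
ft_force: [0.1, 0.2, -0.1]
grip_width: 0.002
grasp_force: 0.0
```

```bash
python3 -c "
from h import *
look('a6',6)"
```

```text
8.5 [(-3.8, 18, [294.67, 190.83])]
8.55 [(-3.3, 20, [294.5, 191.0])]
8.6 [(-3.3, 20, [294.5, 191.0])]
8.65 [(-0.8, 18, [293.67, 190.83])]
8.7 [(-0.3, 20, [293.5, 191.0])]
8.75 [(-0.3, 20, [293.5, 191.0])]
tcp [ 0.489  -0.0803  0.0783] s -0.1104 lat 0.4830 f [-0.46 -0.11 -0.11] g 0.0
```

Emit:
step_arm(
  moves=[
    [1,0,0,0,0,0,0],
    [1,-1,20,0,0,0,0],
    [1,-3,50,0,0,0,0],
    [1,-5,85,0,0,0,0],
    [1,-5,85,0,0,0,0],
  ],
)

```text
clock: 9.25
position: [0.4838, 0.0095, 0.0786]
ee_rot: [0.999, 0.033, 0.0, -0.001]
ft_force: [-0.8, 0.1, -0.0]
grip_width: -0.004
grasp_force: 0.0
```

```bash
python3 -c "
from h import *
look('a7',10)"
```

```text
9.3 [(-0.3, 20, [293.5, 191.0])]
9.35 [(-0.3, 20, [293.5, 191.0])]
9.4 [(-0.3, 20, [293.5, 191.0])]
9.45 [(-0.3, 20, [293.5, 191.0])]
9.5 [(-0.3, 20, [293.5, 191.0])]
9.55 [(-0.6, 19, [293.58, 190.89])]
9.6 [(-0.8, 18, [293.67, 190.83])]
9.65 [(-0.8, 18, [293.67, 190.83])]
9.7 [(-0.8, 18, [293.67, 190.83])]
9.75 [(-0.8, 18, [293.67, 190.83])]
tcp [0.484  0.0042 0.0783] s -0.0258 lat 0.4833 f [-0.03 -0.25 -0.52] g 0.004
```

The trolley is practically at rest on the mark. I'll lift straight up out of the middle of the gap.

Emit:
step_arm(
  moves=[
    [1,0,0,20,0,0,0],
    [1,0,0,50,0,0,0],
    [1,0,0,90,0,0,0],
    [1,0,0,130,0,0,0],
    [1,0,0,150,0,0,0],
    [1,0,0,150,0,0,0],
    [1,0,0,150,0,0,0],
    [1,0,0,150,0,0,0],
    [1,0,0,150,0,0,0],
    [1,0,0,150,0,0,0],
  ],
)

```text
clock: 10.75
position: [0.4836, 0.0047, 0.2275]
ee_rot: [1.0, 0.03, -0.001, -0.0]
ft_force: [-0.1, -0.2, 0.8]
grip_width: -0.003
grasp_force: 0.0
```

Emit:
step_arm(
  moves=[
    [1,0,0,0,0,0,0],
    [1,0,0,0,0,0,0],
    [1,0,0,0,0,0,0],
    [1,0,0,0,0,0,0],
    [1,0,0,0,0,0,0],
    [1,0,0,0,0,0,0],
    [1,0,0,0,0,0,0],
    [1,0,0,0,0,0,0],
    [1,0,0,0,0,0,0],
    [1,0,0,0,0,0,0],
  ],
)

```text
clock: 11.75
position: [0.484, 0.0047, 0.2283]
ee_rot: [1.0, 0.03, 0.0, 0.0]
ft_force: [0.2, -0.3, 0.6]
grip_width: 0.0
grasp_force: 0.0
```

Emit:
step_arm(
  moves=[
    [1,0,0,0,0,0,0],
    [1,0,0,0,0,0,0],
    [1,0,0,0,0,0,0],
    [1,0,0,0,0,0,0],
    [1,0,0,0,0,0,0],
    [1,0,0,0,0,0,0],
    [1,0,0,0,0,0,0],
    [1,0,0,0,0,0,0],
    [1,0,0,0,0,0,0],
    [1,0,0,0,0,0,0],
  ],
)

```text
clock: 12.75
position: [0.484, 0.0047, 0.2283]
ee_rot: [1.0, 0.03, 0.0, 0.0]
ft_force: [0.2, -0.9, 0.7]
grip_width: -0.002
grasp_force: 0.0
```

```bash
python3 -c "
from h import *
look('a8',4)
t=manip.camera('top')['image'];s=manip.camera('side')['image']
a=cv2.resize(t[160:300,230:430],(600,420));cv2.imwrite('pics/f.png',np.hstack([a[:,:400],cv2.resize(s[150:360,230:430],(400,420))]))"
```

```text
12.8 [(-0.8, 18, [293.67, 190.83])]
12.85 [(-0.8, 18, [293.67, 190.83])]
12.9 [(-0.8, 18, [293.67, 190.83])]
12.95 [(-0.8, 18, [293.67, 190.83])]
tcp [0.4839 0.0047 0.2283] s -0.0253 lat 0.4833 f [-0.09  0.09  0.15] g -0.002
```

View pics/f.png

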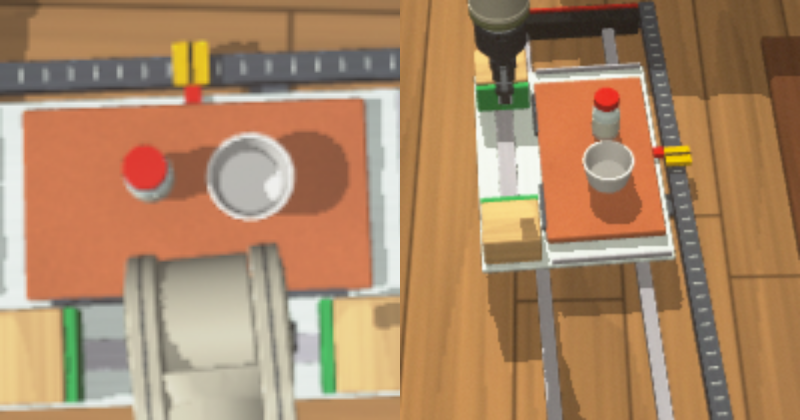

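The picture shows the pointer at (193,95) directly on the clip's line at (191,65). The ramekin and jar are upright, and the hand is clear above the gap. The trolley has stood still for over 3 s, so I'll hand in.

```bash
python3 -c "
from workcell import manip
print(manip.hand_in())"
```

```text
the job is handed in; nothing more can be done
None
```

The trolley stands still with its red pointer about 1 mm short of the mark's line by camera, the ramekin and jar upright and the hand clear; I handed the job in at about 13 s, and no verdict was returned.

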